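Close the comb rack and lean a carton on its slope

TASK

Slide the loose half of the grey comb rack along the worktop, without lifting it, so that its fins pass between the fins of the fixed half and it is fully home. Then lay the cream medicine carton that lies left of the printer flat on the sloping fins, lengthwise down the slope and about in the middle, with its lower end right against the backstop, and let go. Do not knock over or shove aside the brown bottle and the tall white carton that stand there.

Things in the scene. Friction and masses are not known exactly. Their poses are not given: they have to be found in the camera images.
- comb_fixed: Fixed half of the grey comb rack, right of the printer: a backstop with four upright fins 9 mm thick at y = -36, -12, 12, 36 mm, pointed tips at x = -44.5 mm. Origin on the worktop under the middle of the closed rack; +x level, from the fin tips to the backstop (about world +y, towards the printer's side of the bench): the way the loose half goes home; +y across the fins; +z up.
- backstop_foot (a point): Where the slope meets the backstop, in mid-width; x = 44, y = 0, z = 29 mm in the frame of comb_fixed. From here the fin tops rise at 15 degrees towards -x (height 41 mm - 0.268 x, 51 mm at x = -38 mm). The backstop is 105 mm wide, square to the slope (leaning 15 degrees away) and 36 mm high above it, its top 64 mm above the worktop.
- comb_loose: Loose half, grey, 0.5 kg, standing on the worktop: an end plate with five fins 9 mm thick at y = -48, -24, 0, 24, 48 mm, their tops sloping alike. Fully home, its origin and axes coincide with those of comb_fixed. Flat outer sides at y = -52.5 and 52.5 mm, x = -56 to 39 mm, at least 29 mm high; too wide to grasp across. Centre of mass near x = -13 mm.
- push_face (a point): Centre of the flat outer face of the loose half's end plate (x = -56, y = 0, z = 26.5 mm in its frame), 105 mm wide and 53 mm high, with a paper label. The half starts 112 to 130 mm short of home, up to 30 mm off line to either side and turned by up to 0.25 rad.
- fin_tips (a point): Tip of the loose half's middle fin (x = 43.5, y = 0, z = 14 mm in its frame). The gaps between its fins are 15 mm, so the fins mesh with 3 mm to spare on each side; the tips of the halves meet when it is 88 mm short of home.
- carton: Cream-coloured medicine carton, 85 x 50 x 30 mm, 0.07 kg, lying left of the printer on its 85 x 50 mm face. Origin at the middle of one 50 x 30 mm end; its z axis runs along the 85 mm length to the other end and is horizontal at the start (either end may go down the slope). The printer between it and the rack is 0.21 m high. Its x and y axes lie 14 degrees off the carton's faces.
- carton_mid (a point): Centre of the carton (42.5 mm from either end, 15 mm above its broad face). When the carton lies flat and right against the backstop in the closed rack, this point is at x = 7, y = 0, z = 55 mm in the frame of comb_fixed.
- med_bottle: Bystander: brown medicine bottle with a pale cap, 46 mm across, 85 mm high, standing; origin at the centre of its underside.
- tall_carton: Bystander: white medicine carton standing upright, 55 x 35 mm, 100 mm high; origin at the centre of its underside.

How it is judged (in metres and radians):
On the way:
1. the loose half is fully home between the fixed fins while the carton is still away from the rack (x of comb_loose in the frame of comb_fixed between -0.004 and 0.004 m and y of comb_loose in the frame of comb_fixed between -0.0045 and 0.0045 m and angle between the x axis of comb_loose and the x axis of comb_fixed, either way round below 0.06 rad and angle between comb_loose's own z axis and vertical below 0.06 rad and horizontal distance between carton_mid and comb_fixed above 0.15 m), for 0.2 s.
At the end, for the whole second after the job is handed in: The loose half is home in the fixed half (within 4 mm along the fins, 4.5 mm across, 0.06 rad, not tipped); the carton lies flat on the slope, lengthwise down it within about 0.15 rad, its centre within 22 mm of the middle across the fins, its lower end within 6 mm of the backstop; both are at rest (x of comb_loose in the frame of comb_fixed between -0.004 and 0.004 m and y of comb_loose in the frame of comb_fixed between -0.0045 and 0.0045 m and angle between the x axis of comb_loose and the x axis of comb_fixed, either way round below 0.06 rad and angle between comb_loose's own z axis and vertical below 0.06 rad and x of carton_mid in the frame of comb_fixed between 0.001 and 0.013 m and y of carton_mid in the frame of comb_fixed between -0.022 and 0.022 m and z of carton_mid in the frame of comb_fixed between 0.048 and 0.061 m and angle between the z axis of carton and the y axis of comb_fixed, either way round above 1.42 rad and (angle between carton's own z axis and vertical between 1.2 and 1.42 rad or angle between carton's own z axis and vertical between 1.72 and 1.94 rad) and linear speed of each of carton, comb_loose below 0.01 m/s); the robot touches nothing.
It fails at once if the loose half is lifted by more than 15 mm or tipped (height (world z) of comb_loose above 0.015 m or angle between comb_loose's own z axis and vertical above 0.35 rad).
It fails at once if the bottle or the tall carton is knocked over or moved by more than 40 mm (distance of any of med_bottle, tall_carton from where it was at the start of the episode above 0.04 m or angle between any of med_bottle, tall_carton's own z axis and vertical above 0.5 rad).
It also fails if it takes over 72 s, if anything falls off the work surface, if the arm or the gripper's body presses on something with over 40 N, if the wrist force passes 120 N, or if a joint passes its speed limit or range.

ROBOT

A 6-joint arm with a two-finger parallel gripper is mounted at the origin on a cart in front of the work surface, level with it; the furniture and walls round the work are solid. World frame = base frame: x ahead of the robot, y to its left, z up, the work surface at z = 0. Lengths are in mm, angles in rad, forces in N, time in s.
With the tool pointing down it reaches from about 275 to 750 mm from the base axis. Payload 10.2 kg.
Tool frame: the origin (TCP) lies at the centre of the arm's flange, where the gripper is bolted on; the fingertips stand 173 mm ahead of it and the grasp point (between the pads) lies 155 mm ahead of it; z points along the fingers, y is the line along which they close (so a half turn about z gives the same grasp; the last joint's range is limited). The gripper opens to 85 mm and grips with 20 to 120 N. Pads are 22 mm wide; open, the fingers measure 114 mm over their backs; the gripper's body (76 mm by 85 mm) begins 54 mm behind the grasp point. The pads swing forward as they close: fully open they stand 13 mm farther back than shut.
Start: joints at [0.885, 0.313, 1.498, -0, 1.331, -0.223], TCP at [234.403, 469.774, 404.694] pointing down, gripper open.
Joint ranges: [-2.94, 2.94], [-0.97, 2.17], [0.19, 2.56], [-1.23, 4.37], [0.02, 3.11], [-2.88, 2.88]. Speed limits (rad/s): [2.39, 2.39, 3.01, 3.14, 3.14, 3.14].

INTERFACE

Orientations are given as a unit quaternion [w, x, y, z].
In Python, from rig import ctrl gives the robot as it stands.
- The arm moves only by the tool steer_hand, called as a command line: name --argument value ..., lists and objects as JSON in quotes. Schema: {"type":"object","properties":{"plan":{"type":"string"},"finger_gap":{"type":"number"},"clamp_n":{"type":"number"},"only":{"type":"string"},"quiet":{"type":"boolean"},"lines":{"type":"string"}},"required":["plan"],"additionalProperties":false}. plan is a string of 1 to 8 rows, one to a line, with the numbers parted by commas; each row has 6 numbers: dx, dy, dz in mm, then a rotation vector rx, ry, rz in rad; each row is the pose to reach, as a shift and turn from the pose commanded when the call began, along the tool's axes at that moment; what a row does not reach only later rows make up. A row lasts 1/10 s, in which the tool goes at most 50 mm and 0.15 rad, less where a joint would pass 70% of its speed; a pose out of reach is approached as far as the arm can. finger_gap is the opening from 0.0 (shut) to 1.0 (fully open), set as the call begins (left out keeps the last). The fingers move at their own pace and stop on an object; clamp_n is the grip in N (left out, the last holds). Time passes only in rows, so rows that do not move let the fingers close. The tool returns the time, the measured TCP pose, the force, the opening and the grip force at its end. only (a regular expression) keeps the lines of the reply that match it, lines (a string "A,B") keeps lines A to B, and quiet returns only ok. Input that does not fit is refused with a message, and nothing moves.
- ctrl.sense(): the state, without advancing time (a new reading comes with each control period).
- ctrl.capture(name): name is "scene" or "top" or "wrist"; returns the picture (420x560x3 uint8, red, green, blue); there is no depth.
- ctrl.calibration(name): a dict with "fx", "fy", "cx", "cy" (pixels), "position" and "attitude" of the camera in the world. Camera axes: x right, y down, z forward; pixel columns grow to the right and rows downward; lengths in mm; the calibration is good to about 2 mm. The wrist camera is an equidistant fisheye: a pixel r from the principal point sees the ray r / f radians off the axis. A picture is of the moment at which its call begins: read the wrist's pose just before it. calibration takes no time and is no camera call; for the wrist camera it gives the pose at the moment of the call.
- ctrl.finish_job(): hands the job in; it is judged then, once.
The state is a dict: "time_s": time; "joints": joint angles; "dq": joint speeds; "tau": joint torques, N m; "eef_pos": TCP position; "ee_rot": TCP orientation; "force": force on the tool from outside, world axes, zero at the start; "wrist_torque": the same for the moment, N m; "grip_width": opening from 0.0 (shut) to 1.0 (fully open); "grip_force": force on a finger pad.
Only numpy, scipy, OpenCV 4.12 (cv2) and the standard library are available. Lean on these libraries where they do the work, as an engineer would, in place of code of your own. Each camera call takes 0.05 s, during which the arm holds its last target. There are 200 camera calls.

## Working session

There is one attempt and no reset: what is moved stays moved. The work goes in short steps, Python scripts to look and compute and a tool call to move; the robot and the scene stay as the last step left them, time stands still between calls to the robot, and variables do not carry over. Pictures are saved under pics/ and viewed, at most 10 in all, crops included, and the job is handed in when it is done.

```bash
ls; mkdir -p pics
```

Run:
```python
from rig import ctrl
import cv2
for n in("scene","top","wrist"):
    c=ctrl.calibration(n); im=ctrl.capture(n); cv2.imwrite(f"pics/{n}0.png",im[:,:,::-1]); print(n,c)
print(ctrl.sense())
```

```text
pics
rig.py
scene {'fx': 540.4184163582628, 'fy': 540.4184163582628, 'cx': 279.1400998742707, 'cy': 215.20682128718914, 'position': array([-474.28661323, -777.8847056 , 1248.57623134]), 'attitude': array([-0.36163672,  0.82273341, -0.4046955 ,  0.16896797])}
top {'fx': 482.26452237503474, 'fy': 482.26452237503474, 'cx': 284.1561550625018, 'cy': 206.10659692826388, 'position': array([ 395.93570371,  -13.80123571, 1645.68666491]), 'attitude': array([-0.03386078,  0.71525738, -0.69768057,  0.02240884])}
wrist {'fx': 325.19226210127806, 'fy': 325.19226210127806, 'cx': 284.9111168258195, 'cy': 206.79092553464795, 'position': array([166.38151578, 504.41450896, 372.44931829]), 'attitude': array([0.12899816, 0.84057659, 0.52008796, 0.07936614])}
{'time_s': 0.15, 'joints': array([ 8.84617023e-01,  3.13332234e-01,  1.49822164e+00, -9.97685613e-06,
        1.33099763e+00, -2.23416395e-01]), 'dq': array([-3.72334337e-04,  8.28848072e-05, -2.19160943e-03,  1.35778626e-03,
        1.73308786e-04,  9.63339564e-05]), 'tau': array([ 1.91258965e-03, -4.12372220e+01, -2.59794831e+01, -1.96735314e-04,
        3.20760897e-03,  2.39033727e-05]), 'eef_pos': array([234.38034071, 469.75924015, 404.27635941]), 'ee_rot': array([-2.06249457e-04,  2.29321200e-01,  9.73350686e-01, -4.32819560e-04]), 'force': array([ 0.03690621, -0.66546519, -0.46153177]), 'wrist_torque': array([-0.01035731, -0.03149247,  0.00223962]), 'grip_force': 0.0, 'grip_width': 0.998621373174438}
```

```bash
python3 -c "
import cv2
im=cv2.imread('pics/top0.png');cv2.imwrite('pics/topc.png',cv2.resize(im[100:370,60:460],None,fx=2,fy=2,interpolation=cv2.INTER_CUBIC))"
```

```text
(no output)
```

View pics/scene0.png

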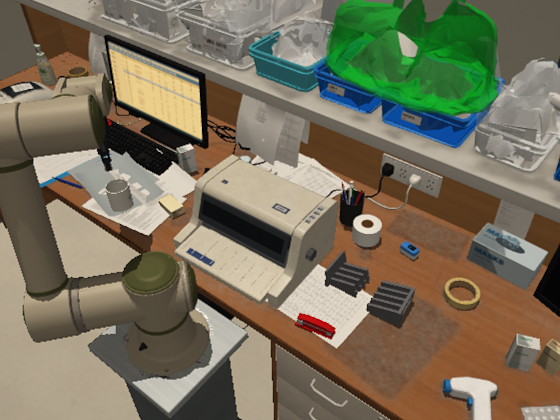

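View pics/top0.png

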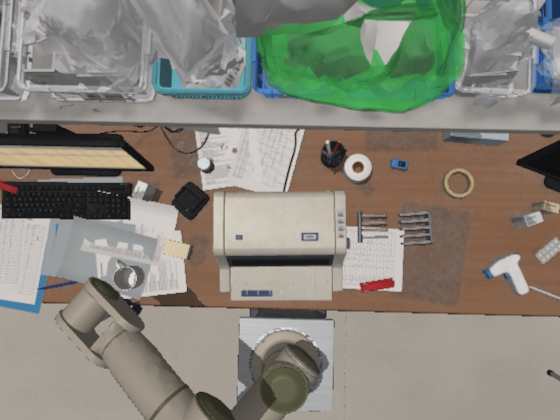

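The top view shows the fixed half near (372,227), the loose half near (416,228), the cream carton near (177,249), the tall white carton near (144,190) and the bottle near (204,165). Next I zoom in on the rack and the carton.

```bash
python3 -c "
import cv2,numpy as np
im=cv2.imread('pics/top0.png')
a=cv2.resize(im[195:265,340:450],None,fx=7,fy=7,interpolation=cv2.INTER_CUBIC)
cv2.imwrite('pics/rack0.png',a)
b=cv2.resize(im[150:290,110:230],None,fx=4,fy=4,interpolation=cv2.INTER_CUBIC)
s=cv2.imread('pics/scene0.png')[245:335,310:425]
s=cv2.resize(s,None,fx=2.7,fy=2.7,interpolation=cv2.INTER_CUBIC)
c=np.zeros((560,800,3),np.uint8);c[:560,:480]=b;c[:s.shape[0],480:480+s.shape[1]]=s
cv2.imwrite('pics/cart0.png',c)"
```

```text
(no output)
```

View pics/rack0.png

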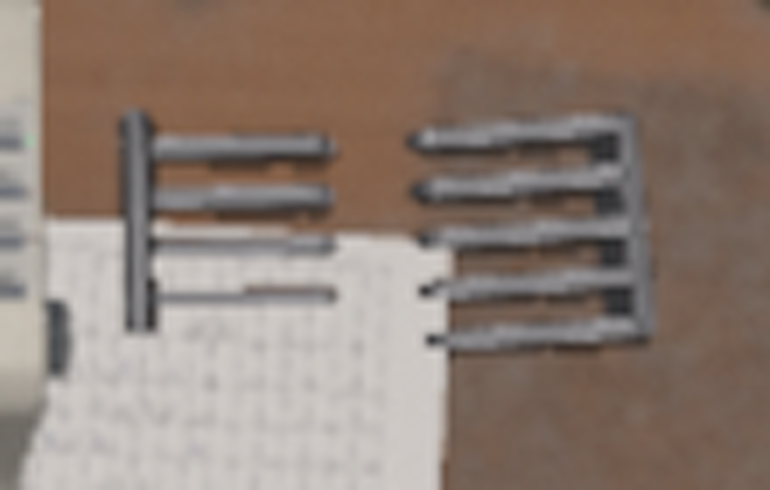

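View pics/cart0.png

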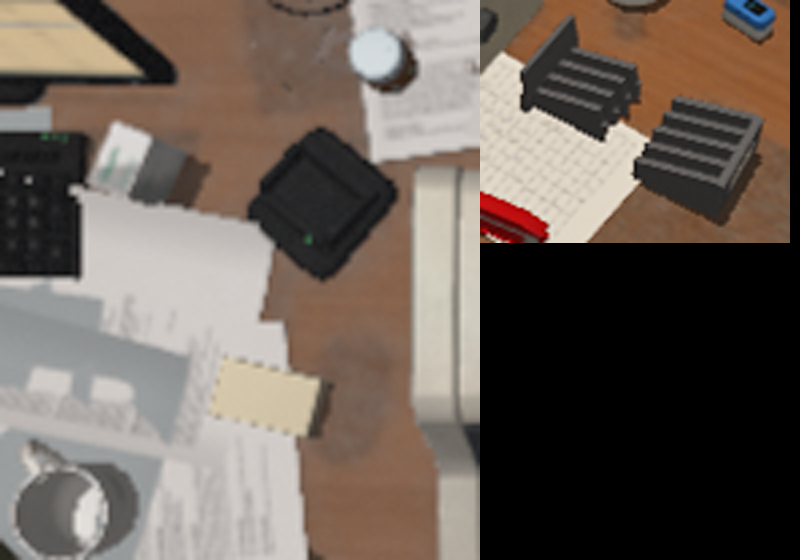

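The loose half sits to the right, slightly turned, its fins pointing left and its tips about level with the gaps. The carton's top corners in the crop are about (222,357), (322,378), (305,436) and (210,415). Now rough positions from rays.

Create h.py:
```python
import numpy as np, cv2
from rig import ctrl
from scipy.spatial.transform import Rotation as R
def rot(q): return R.from_quat(q,scalar_first=True)
def ray(c,p,fish=False):
    p=np.atleast_2d(p).astype(float); a=(p-[c["cx"],c["cy"]])/[c["fx"],c["fy"]]
    if fish:
        t=np.linalg.norm(a,axis=1,keepdims=True); a=a/np.maximum(t,1e-9)*np.tan(t)
    return rot(c["attitude"]).apply(np.c_[a,np.ones(len(a))])
def onplane(c,p,z,fish=False):
    d=ray(c,p,fish); o=np.array(c["position"]); return o+d*((np.asarray(z,float)-o[2])/d[:,2])[:,None]
def proj(c,P,fish=False):
    v=rot(c["attitude"]).inv().apply(np.atleast_2d(P)-c["position"]); 
    r=np.linalg.norm(v[:,:2],axis=1,keepdims=True)
    a=v[:,:2]/r*np.arctan2(r,v[:,2:]) if fish else v[:,:2]/v[:,2:]
    return a*[c["fx"],c["fy"]]+[c["cx"],c["cy"]]
def shot(n,name):
    c=ctrl.calibration(n); im=np.ascontiguousarray(ctrl.capture(n)[:,:,::-1]); cv2.imwrite(f"pics/{name}.png",im); 
    import pickle; pickle.dump((c,im),open(f"pics/{name}.pkl","wb")); return c,im
def load(name):
    import pickle; return pickle.load(open(f"pics/{name}.pkl","rb"))
def delta(P,zrot):  # tool-frame shift to world TCP P, pointing down, world angle zrot of tool y axis (mod pi)
    s=ctrl.sense(); q=rot(s["ee_rot"]); y=np.array([np.cos(zrot),np.sin(zrot),0]); 
    if y@q.apply([0,1,0])<0:y=-y
    z=np.array([0,0,-1.]); T=R.from_matrix(np.c_[np.cross(y,z),y,z])
    return np.round(q.inv().apply(np.array(P)-s["eef_pos"]),1), np.round((q.inv()*T).as_rotvec(),3)
```

Run:
```python
from h import *
np.set_printoptions(suppress=True,precision=1)
c=ctrl.calibration("top")
f=lambda q,o,k:np.array(q)/k+o-0.5+0.5/k
print("fixed fins end(tip top z~52)",onplane(c,f([[330,147],[328,199],[332,245],[335,295]],[340,195],7),52))
print("backstop top z64",onplane(c,f([[123,113],[143,328]],[340,195],7),64))
print("loose plate outer top z53",onplane(c,f([[633,113],[652,338]],[340,195],7),53))
print("loose tips z14",onplane(c,f([[410,141],[414,190],[422,240],[424,290],[430,341]],[340,195],7),14))
print("carton z30",onplane(c,f([[222,357],[322,378],[305,436],[210,415]],[110,150],4),30))
s=ctrl.sense();w=ctrl.calibration("wrist");q=rot(s["ee_rot"])
print("cam in tool",q.inv().apply(w["position"]-s["eef_pos"]),(q.inv()*rot(w["attitude"])).as_matrix())
print("tool axes",q.as_matrix())
```

```text
fixed fins end(tip top z~52) [[ 499.6 -325.5   52. ]
 [ 475.1 -324.8   52. ]
 [ 453.5 -326.8   52. ]
 [ 430.1 -328.4   52. ]]
backstop top z64 [[ 512.4 -226.3   64. ]
 [ 412.2 -237.    64. ]]
loose plate outer top z53 [[ 519.1 -467.3   53. ]
 [ 413.7 -476.3   53. ]]
loose tips z14 [[ 506.  -371.4   14. ]
 [ 482.3 -373.4   14. ]
 [ 458.3 -377.4   14. ]
 [ 434.3 -378.6   14. ]
 [ 410.  -381.6   14. ]]
carton z30 [[404.5 410.6  30. ]
 [389.1 325.7  30. ]
 [340.5 338.   30. ]
 [355.9 418.5  30. ]]
cam in tool [76.3  0.7 31.8] [[ 0.  -1.  -0.3]
 [ 1.  -0.   0. ]
 [-0.  -0.3  1. ]]
tool axes [[-0.9  0.4 -0. ]
 [ 0.4  0.9 -0. ]
 [ 0.  -0.  -1. ]]
```

View pics/wrist0.png

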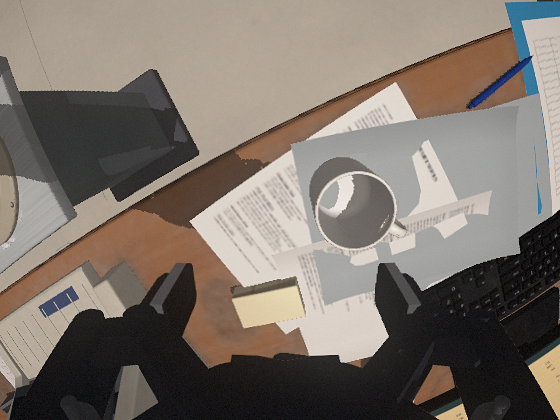

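The wrist view shows the carton at (268,303) between the fingers. The top view puts its top at 84 x 50 mm, which matches, and its centre near (372,373). I drive over the rack for a closer look.

Run:
```python
from h import *
print(delta([458,-406,450],0.06))
```

```text
(array([-591. , -683.9,  -45.2]), array([-1.000e-03,  0.000e+00,  1.048e+00]))
```

steer_hand --plan "-10,-10,-40,0,0,0\n-40,-46,-45,0,0,0.1\n-72,-83,-45,0,0,0.2\n-104,-120,-45,0,0,0.3\n-136,-157,-45,0,0,0.4\n-168,-194,-45,0,0,0.5\n-200,-231,-45,0,0,0.6\n-232,-268,-45,0,0,0.7"

```text
time_s: 0.95
eef_pos: [322.1, 124.6, 449.7]
ee_rot: [0.0, 0.551, 0.835, 0.0]
force: [0.9, 0.3, -0.2]
grip_width: 0.999
grip_force: 0.0
```

```bash
python3 -c "
from h import *
print(delta([458,-406,450],0.06))"
```

```text
(array([-5.413e+02, -8.380e+01, -2.000e-01]), array([0.001, 0.   , 0.344]))
```

steer_hand --plan "-48,-7,0,0,0,0.05\n-96,-14,0,0,0,0.1\n-144,-21,0,0,0,0.15\n-192,-28,0,0,0,0.2\n-240,-36,0,0,0,0.25\n-288,-43,0,0,0,0.3\n-336,-52,0,0,0,0.344\n-384,-60,0,0,0,0.344" --quiet true

```text
ok
```

```bash
python3 -c "
from h import *
print(delta([458,-406,450],0.06))"
```

```text
(array([-156. ,   28.8,   -0.6]), array([-0.   , -0.   ,  0.002]))
```

steer_hand --plan "-48,9,0,0,0,0\n-96,18,0,0,0,0\n-140,27,0,0,0,0\n-156,29,0,0,0,0\n-156,29,0,0,0,0\n-156,29,0,0,0,0"

```text
time_s: 2.35
eef_pos: [458.5, -403.3, 449.4]
ee_rot: [-0.0, 0.684, 0.729, 0.0]
force: [0.2, 1.2, 0.2]
grip_width: 1.002
grip_force: 0.0
```

```bash
python3 -c "
from h import *
c,im=shot('wrist','w1')
cv2.imwrite('pics/w1z.png',cv2.resize(im[0:330,110:550],None,fx=1.8,fy=1.8,interpolation=cv2.INTER_CUBIC))
print(c)"
```

```text
{'fx': 325.19226210127806, 'fy': 325.19226210127806, 'cx': 284.9111168258195, 'cy': 206.79092553464795, 'position': array([ 454.29707308, -326.24364517,  417.64604274]), 'attitude': array([0.15101686, 0.98801172, 0.03172005, 0.00453762])}
```

View pics/w1z.png

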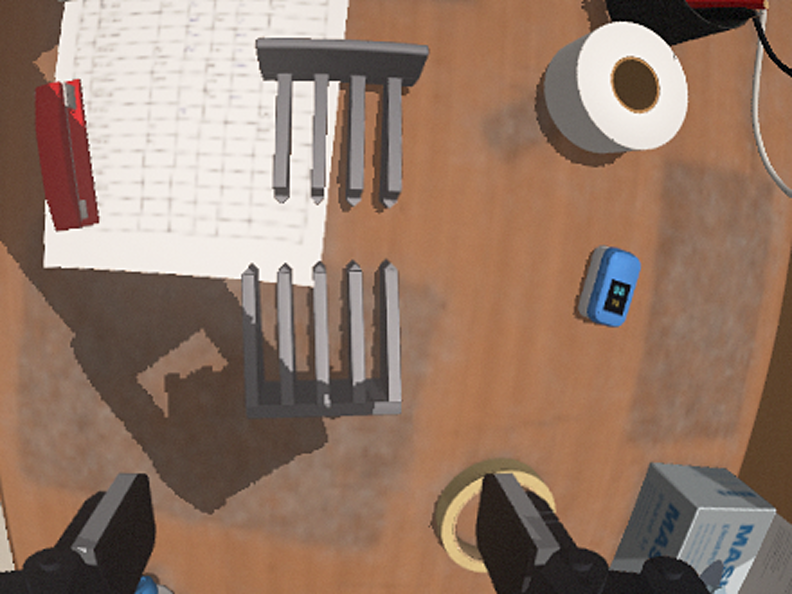

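The wrist view is clear. In the crop the fixed tips are at about (282,202), (318,204), (354,207) and (388,207), and the backstop top edge runs (256,40)-(428,48). The loose tips are at (250..389,263) and its outer plate edge runs (246,416)-(400,414).

Run:
```python
from h import *
np.set_printoptions(suppress=True,precision=1)
c,im=load('w1')
f=lambda q:(np.array(q)+.5)/1.8-.5+[110,0]
def g(n,q,z):
    P=onplane(c,f(q),z,True)[:,:2]; d=P[-1]-P[0]; print(n,P.tolist() if 0 else P,"len",np.linalg.norm(d),"ang",np.arctan2(d[1],d[0]).round(3),"mid",P.mean(0))
g("backstop z64",[[256,39],[428,47]],64)
for z in(0,14,28): g(f"fixed tips z{z}",[[282,203],[318,205],[354,208],[388,208]],z)
g("plate z53",[[246,416],[401,414]],53)
for z in(0,14,28): g(f"loose tips z{z}",[[250,263],[285,263],[319,262],[353,262],[389,262]],z)
# fin edges rear ends at the slope top near plate (z~51) : left/right edges of outer fins at plate
g("outer fin sides z51",[[246,400],[401,402]],51)
g("fixed fin1,4 centre top tip z51",[[282,196],[389,200]],52)
g("fixed fin1,4 centre top foot z29",[[284,75],[395,81]],31)
```

```text
backstop z64 [[ 412.7 -231.4]
 [ 515.5 -228.2]] len 102.90410653799727 ang 0.031 mid [ 464.1 -229.8]
fixed tips z0 [[ 431.  -333.3]
 [ 456.4 -333.2]
 [ 481.9 -333.5]
 [ 506.  -331.6]] len 74.97138464158182 ang 0.023 mid [ 468.8 -332.9]
fixed tips z14 [[ 431.8 -333. ]
 [ 456.4 -333. ]
 [ 481.  -333.3]
 [ 504.2 -331.4]] len 72.45825323947271 ang 0.023 mid [ 468.3 -332.7]
fixed tips z28 [[ 432.6 -332.8]
 [ 456.3 -332.7]
 [ 480.1 -333.1]
 [ 502.5 -331.2]] len 69.9451218373636 ang 0.023 mid [ 467.9 -332.5]
plate z53 [[ 416.9 -473.7]
 [ 520.9 -465.6]] len 104.35685352427843 ang 0.077 mid [ 468.9 -469.6]
loose tips z0 [[ 410.5 -377.5]
 [ 435.6 -376.2]
 [ 459.8 -374. ]
 [ 484.  -372.3]
 [ 509.9 -370.3]] len 99.70745080191008 ang 0.072 mid [ 460. -374.]
loose tips z14 [[ 411.9 -375.8]
 [ 436.2 -374.5]
 [ 459.6 -372.4]
 [ 483.  -370.7]
 [ 508.  -368.8]] len 96.3651365731884 ang 0.072 mid [ 459.8 -372.4]
loose tips z28 [[ 413.4 -374.1]
 [ 436.8 -372.8]
 [ 459.4 -370.8]
 [ 482.  -369.2]
 [ 506.2 -367.4]] len 93.02282234446665 ang 0.072 mid [ 459.6 -370.8]
outer fin sides z51 [[ 416.4 -462.9]
 [ 520.3 -457.7]] len 104.03732462358838 ang 0.05 mid [ 468.3 -460.3]
fixed fin1,4 centre top tip z51 [[ 433.7 -328. ]
 [ 499.8 -325.8]] len 66.14243445679273 ang 0.033 mid [ 466.7 -326.9]
fixed fin1,4 centre top foot z29 [[ 428.7 -247.1]
 [ 500.8 -245.6]] len 72.08090527029377 ang 0.021 mid [ 464.8 -246.3]
```

The spacings match: tips 96 and 72 mm, plate 104 mm. The loose half is about 127 mm short, about 7.5 mm off towards the robot and turned about 0.05 rad. I will push with two fingers spread on the end plate, steering out the offset by friction before the tips meet.

Run:
```python
from h import *
print(delta([470,-502,185],0.08))
```

```text
(array([-99.8,   5. , 264.7]), array([-0.   , -0.   , -0.015]))
```

steer_hand --plan "-48,2,0,0,0,-0.015\n-90,5,10,0,0,-0.015\n-100,5,58,0,0,-0.015\n-100,5,108,0,0,-0.015\n-100,5,158,0,0,-0.015\n-100,5,200,0,0,-0.015\n-100,5,240,0,0,-0.015\n-100,5,265,0,0,-0.015" --finger_gap 0.7

```text
time_s: 3.2
eef_pos: [470.0, -501.4, 182.2]
ee_rot: [-0.002, 0.678, 0.735, 0.0]
force: [0.0, 0.4, -0.7]
grip_width: 0.698
grip_force: 0.0
```

steer_hand --plan "0,0,0,0,0,0\n0,0,0,0,0,0\n0,0,0,0,0,0"

```text
time_s: 3.5
eef_pos: [470.4, -503.3, 187.5]
ee_rot: [0.002, 0.678, 0.735, -0.0]
force: [-0.8, -0.6, -0.1]
grip_width: 0.702
grip_force: 0.0
```

Run:
```python
from h import *
c,im=shot('wrist','w2')
cv2.imwrite('pics/w2z.png',im)
print(delta([470,-502,185],0.08))
```

```text
(array([ 1.3, -0.2,  2.2]), array([ 0.002,  0.003, -0.001]))
```

View pics/w2z.png

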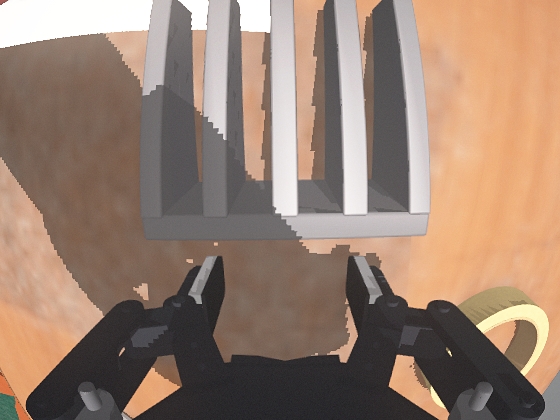

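The plate's outer edge runs (145,240)-(428,235). The fingers stand symmetrically behind it, well inside its width.

Run:
```python
from h import *
np.set_printoptions(suppress=True,precision=2)
c,im=load('w2')
P=onplane(c,[[145,240],[428,235.5]],53,True);d=P[1]-P[0];print(P,np.linalg.norm(d),np.arctan2(d[1],d[0]),P.mean(0))
s=ctrl.sense();q=rot(s["ee_rot"]);print("tool",q.inv().apply(P-s["eef_pos"]),s["eef_pos"])
print("fix origin in tool",q.inv().apply(np.array([467,-288.2,0])-s["eef_pos"]))
```

```text
[[ 417.79 -475.63   53.  ]
 [ 520.92 -465.72   53.  ]] 103.6020918613285 0.09575839889344923 [ 469.35 -470.68   53.  ]
tool [[ 32.2  -50.44 134.03]
 [ 33.91  53.15 134.21]] [ 470.35 -503.32  187.22]
fix origin in tool [215.31  13.37 186.55]
```

steer_hand --plan "8,0,2,0,0,0\n15,0,2,0,0,0\n20,0,2,0,0,0\n23,0,2,0,0,0\n26,0,2,0,0,0\n28,0,2,0,0,0\n28,0,2,0,0,0"

```text
time_s: 4.25
eef_pos: [467.8, -475.2, 183.0]
ee_rot: [0.0, 0.679, 0.734, -0.0]
force: [-0.0, -1.7, 0.8]
grip_width: 0.699
grip_force: 0.7
```

Run:
```python
from h import *
print(delta([470.4,-445,186],0.03))
c,im=shot('wrist','w3')
```

```text
(array([29.9,  5. , -3.1]), array([0.   , 0.   , 0.049]))
```

steer_hand --plan "5,1,-1,0,0,0.005\n10,2,-1,0,0,0.014\n15,3,-1,0,0,0.023\n20,4,-1,0,0,0.032\n25,4.5,-1,0,0,0.041\n30,5,-1,0,0,0.049\n30,5,-1,0,0,0.049\n30,5,-1,0,0,0.049"

```text
time_s: 5.1
eef_pos: [470.5, -444.7, 183.8]
ee_rot: [-0.0, 0.696, 0.718, 0.0]
force: [-0.4, 0.6, 0.0]
grip_width: 0.698
grip_force: 0.0
```

Run:
```python
from h import *
c,im=shot('wrist','w4')
cv2.imwrite('pics/w4z.png',cv2.resize(im[0:300,100:500],None,fx=2,fy=2,interpolation=cv2.INTER_CUBIC))
```

```text
(no output)
```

View pics/w4z.png

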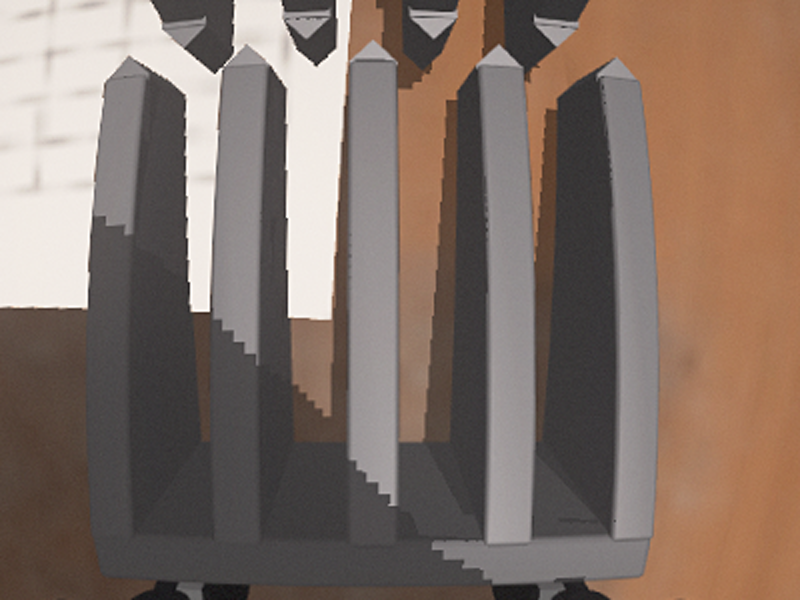

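The fins interleave well. Fixed tips, at their feet, are at crop x 217, 317, 423 and 528 (mean 371). The loose tips run from (128,58) to (615,58), with the middle one at (372,41). Now a numeric check.

Run:
```python
from h import *
np.set_printoptions(suppress=True,precision=2)
c,im=load('w4'); s=ctrl.sense();q=rot(s["ee_rot"])
f=lambda p:(np.array(p)+.5)/2-.5+[100,0]
def g(n,p,z):
    P=q.inv().apply(onplane(c,f(p),z,True)-s["eef_pos"]); d=P[-1]-P[0]; print(n,P[:,:2].tolist(),np.linalg.norm(d),"ang",np.arctan2(d[0],d[1]),P.mean(0))
g("fixed z0",[[218,73],[317,66],[423,72],[529,80]],0)
g("loose tip top z28",[[128,58],[246,46],[372,41],[500,45],[615,58]],28)
g("loose plate edge",[[103,575],[642,577]],53)
print(s["eef_pos"],q.as_matrix()[:,0])
```

```text
fixed z0 [[112.84695355172595, -34.80981791498642], [113.2736598092414, -11.559572653232422], [111.79077128011792, 12.752788105757764], [111.23203248999627, 37.67388556639988]] 72.50169139096512 ang -0.02227609592550759 [112.29   1.01 183.82]
loose tip top z28 [[111.43931488224267, -46.77280755385692], [111.43107479951692, -22.86694836675748], [111.58581364612614, 0.9951400419972645], [111.72155200318478, 25.270712382326593], [111.51769737466797, 48.63423211244955]] 95.40707203537059 ang 0.0008215586089294418 [111.54   1.05 155.82]
loose plate edge [[14.327985273662055, -49.832315658435135], [13.829179516315788, 52.257332603518044]] 102.09086699794726 ang -0.00488591935258526 [ 14.08   1.21 130.79]
[ 470.44 -444.88  183.78] [-0.03  1.    0.  ]
```

steer_hand --plan "6,0,0,0,0,0\n12,0,0,0,0,0.005\n18,0,0,0,0,0.005\n24,0.2,0,0,0,0.005\n30,0.2,0,0,0,0.005\n36,0.3,0,0,0,0.005\n40,0.3,0,0,0,0.005\n40,0.3,0,0,0,0.005"

```text
time_s: 5.95
eef_pos: [469.5, -404.3, 183.6]
ee_rot: [-0.001, 0.698, 0.716, 0.0]
force: [0.2, -0.2, -0.6]
grip_width: 0.702
grip_force: 0.0
```

```bash
python3 -c "
from h import *
print(ctrl.sense()['force'],ctrl.sense()['wrist_torque'])"
```

```text
[ 0.20924731 -0.18523355 -0.59226875] [-0.03656143  0.03756963  0.01995088]
```

steer_hand --plan "6,0,0,0,0,0\n12,0,0,0,0,0\n18,0.1,0,0,0,0\n24,0.1,0,0,0,0\n30,0.1,0,0,0,0\n36,0.1,0,0,0,0\n42,0.1,0,0,0,0\n42,0.1,0,0,0,0"

```text
time_s: 6.75
eef_pos: [468.6, -362.0, 183.6]
ee_rot: [-0.001, 0.698, 0.716, 0.0]
force: [-1.0, -0.4, -0.5]
grip_width: 0.7
grip_force: 0.0
```

```bash
python3 -c "
from h import *
c,im=shot('wrist','w5')
cv2.imwrite('pics/w5z.png',cv2.resize(im[0:300,100:500],None,fx=2,fy=2,interpolation=cv2.INTER_CUBIC))"
```

```text
(no output)
```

View pics/w5z.png

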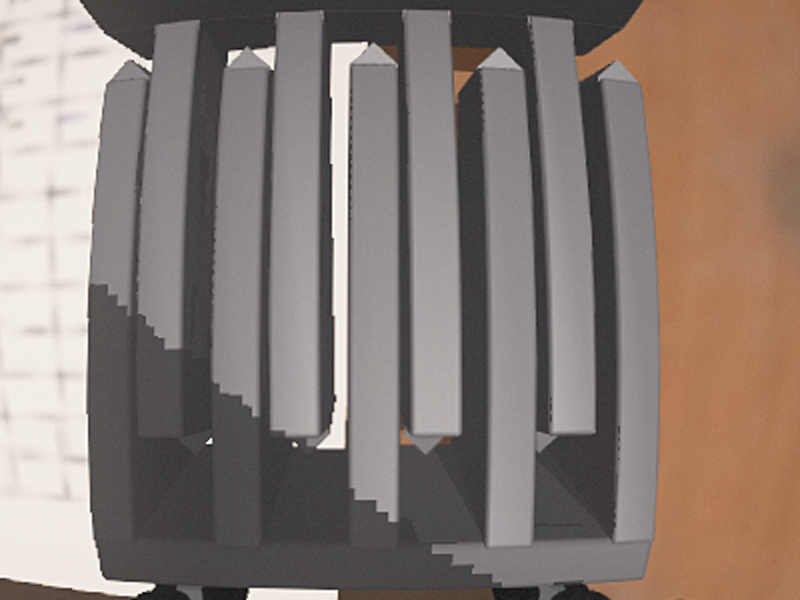

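The fins are meshed and about 7 mm from home, with the fixed fins about 1 mm off centre, which is within the clearance. Now the final press.

steer_hand --plan "2,-0.3,0,0,0,0\n4,-0.6,0,0,0,0\n5.5,-0.8,0,0,0,0\n5.5,-0.8,0,0,0,0"

```text
time_s: 7.2
eef_pos: [467.5, -357.4, 183.7]
ee_rot: [-0.0, 0.698, 0.716, 0.0]
force: [1.2, -0.9, -0.1]
grip_width: 0.701
grip_force: 0.6
```

steer_hand --plan "1,0,0,0,0,0\n1.5,0,0,0,0,0\n2,0,0,0,0,0\n2.5,0,0,0,0,0"

```text
time_s: 7.6
eef_pos: [467.5, -355.1, 183.7]
ee_rot: [0.0, 0.698, 0.716, -0.0]
force: [0.3, -4.4, -2.6]
grip_width: 0.705
grip_force: 2.3
```

steer_hand --plan "0.5,0,0,0,0,0\n1,0,0,0,0,0\n1,0,0,0,0,0"

```text
time_s: 7.9
eef_pos: [467.5, -354.6, 184.0]
ee_rot: [0.001, 0.698, 0.716, -0.001]
force: [-0.0, -6.1, -2.1]
grip_width: 0.698
grip_force: 3.5
```

steer_hand --plan "0.5,0,0,0,0,0\n1,0,0,0,0,0\n1,0,0,0,0,0"

```text
time_s: 8.2
eef_pos: [467.5, -354.2, 184.3]
ee_rot: [0.002, 0.698, 0.716, -0.001]
force: [-0.7, -10.5, -2.4]
grip_width: 0.705
grip_force: 5.2
```

Force is rising without motion, so it is at the stop. I back off, rise and check.

steer_hand --plan "-10,0,0,0,0,0\n-25,0,0,0,0,0\n-30,0,-40,0,0,0\n-25,0,-90,0,0,0\n-20,0,-140,0,0,0\n-20,0,-160,0,0,0\n-20,0,-160,0,0,0\n-20,0,-160,0,0,0"

```text
time_s: 9.0
eef_pos: [467.8, -372.9, 342.9]
ee_rot: [-0.001, 0.698, 0.716, 0.0]
force: [-0.9, 0.4, -0.8]
grip_width: 0.7
grip_force: 0.0
```

```bash
python3 -c "
from h import *
c,im=shot('wrist','w6')
cv2.imwrite('pics/w6z.png',cv2.resize(im[0:270,170:400],None,fx=2.2,fy=2.2,interpolation=cv2.INTER_CUBIC))"
```

```text
(no output)
```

View pics/w6z.png

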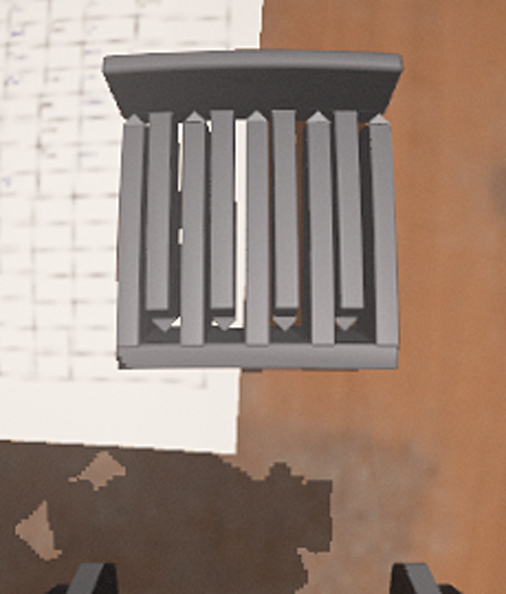

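The tips appear to touch the foot of the backstop. Plate edge (118,368)-(398,368), backstop top (104,57)-(403,55). Numeric check:

Run:
```python
from h import *
np.set_printoptions(suppress=True,precision=2)
c,im=load('w6'); s=ctrl.sense();q=rot(s["ee_rot"])
f=lambda p:(np.array(p)+.5)/2.2-.5+[170,0]
def g(n,p,z):
    P=onplane(c,f(p),z,True); d=P[-1]-P[0]; print(n,P[:,:2].tolist(),np.linalg.norm(d),"ang",np.arctan2(d[1],d[0]),P.mean(0))
g("backstop edge64",[[104,57],[403,55]],64)
g("plate53",[[118,368],[398,368]],53)
g("loose tips28",[[134,114],[194,111],[256,110],[318,111],[379,114]],28)
g("fixed tips z14",[[164,331],[224,330],[285,330],[346,330]],14)
g("fixed tops z51",[[157,308],[223,308],[286,307],[353,307]],52)
g("loose tops same row",[[129,308],[192,308],[257,307],[320,307],[384,307]],50)
```

```text
backstop edge64 [[413.32299027819, -230.72321666331192], [516.0697312810852, -227.42465066014637]] 102.79967570179033 ang 0.032092827869461917 [ 464.7  -229.07   64.  ]
plate53 [[417.36158169567284, -343.68734656002914], [521.0912343219555, -341.01818079565]] 103.76398835745961 ang 0.025726268395649683 [ 469.23 -342.35   53.  ]
loose tips28 [[418.41070732763376, -245.69131914469747], [441.98082964678645, -244.8208520735253], [466.0133522943772, -244.12436845790833], [490.05996501768516, -243.57019327746315], [514.0714306235843, -243.18102770178444]] 95.69365467277744 ang 0.02623558949093204 [ 466.11 -244.28   28.  ]
fixed tips z14 [[429.7963341085626, -334.853453305415], [454.9803763868756, -334.04214102386413], [480.40527212046976, -333.39842327886447], [506.00471228091556, -332.4930385184724]] 76.24492416959167 ang 0.03096326764315439 [ 467.8 -333.7   14. ]
fixed tops z51 [[431.8998548516146, -321.38564239938506], [455.9569414449465, -321.07566180555347], [478.7235405625291, -320.1332226241696], [503.1319686425424, -319.2072028000808]] 71.26541681777711 ang 0.030572739140790135 [ 467.43 -320.45   52.  ]
loose tops same row [[421.1904613709734, -321.624363573964], [444.53670595690386, -321.4554985074464], [468.25352901084875, -320.62378554994365], [491.24950028773884, -319.88962846585997], [514.9755382545832, -318.8406201758193]] 93.82638154256674 ang 0.029673444876268534 [ 468.04 -320.49   50.  ]
```

The rack is home: offsets about 1 mm along, 0.6 mm across, angle under 0.01 rad. Next comes the carton.

```bash
python3 -c "
from h import *
print(delta([375,325,460],-0.19), ctrl.sense()['joints'].round(2))"
```

```text
(array([ 700.3,  -75.6, -116. ]), array([-0.002, -0.002,  0.215])) [-0.87  0.52  1.35  0.    1.27 -0.89]
```

steer_hand --plan "0,0,-50,0,0,0\n0,0,-100,0,0,0\n46,-5,-116,0,0,0\n94,-10,-116,0,0,0.03\n142,-15,-116,0,0,0.06\n190,-20,-116,0,0,0.09\n238,-25,-116,0,0,0.12\n286,-30,-116,0,0,0.15" --finger_gap 1.0

```text
time_s: 9.85
eef_pos: [430.3, -86.3, 458.1]
ee_rot: [-0.002, 0.75, 0.661, -0.0]
force: [0.3, 0.1, 0.1]
grip_width: 1.0
grip_force: 0.0
```

```bash
python3 -c "
from h import *
print(delta([375,325,460],-0.19))"
```

```text
(array([ 401. , -106.9,   -1. ]), array([-0.003, -0.001,  0.063]))
```

steer_hand --plan "46,-12,0,0,0,0.03\n92,-24,0,0,0,0.063\n138,-36,0,0,0,0.063\n184,-48,0,0,0,0.063\n230,-61,0,0,0,0.063\n276,-73,0,0,0,0.063\n322,-86,0,0,0,0.063\n365,-97,0,0,0,0.063"

```text
time_s: 10.65
eef_pos: [379.5, 288.6, 458.1]
ee_rot: [-0.001, 0.77, 0.638, -0.002]
force: [0.4, -1.2, 0.7]
grip_width: 1.0
grip_force: 0.0
```

steer_hand --plan "36,-10,0,0,0,0\n36,-10,40,0,0,0\n36,-10,60,0,0,0\n36,-10,60,0,0,0\n36,-10,60,0,0,0"

```text
time_s: 11.15
eef_pos: [377.3, 323.6, 399.5]
ee_rot: [-0.0, 0.77, 0.638, -0.001]
force: [-0.2, -0.4, 0.4]
grip_width: 1.001
grip_force: 0.0
```

```bash
python3 -c "
from h import *
c,im=shot('wrist','w7')
hsv=cv2.cvtColor(im,cv2.COLOR_BGR2HSV)
m=cv2.inRange(hsv,(18,40,150),(35,140,255))
m[300:]=0
n,l,st,ce=cv2.connectedComponentsWithStats(m)
print([ (st[i],ce[i]) for i in np.argsort(-st[:,4])[:4]])
cv2.imwrite('pics/w7z.png',im)"
```

```text
[(array([     0,      0,    560,    420, 227778], dtype=int32), array([282.07359798, 212.10558965])), (array([ 249,   92,   49,   81, 3757], dtype=int32), array([272.84908171, 131.55842427])), (array([515,   0,  45,  17, 516], dtype=int32), array([534.90116279,   5.73062016])), (array([22, 31,  7,  6, 15], dtype=int32), array([25.26666667, 33.53333333]))]
```

View pics/w7z.png

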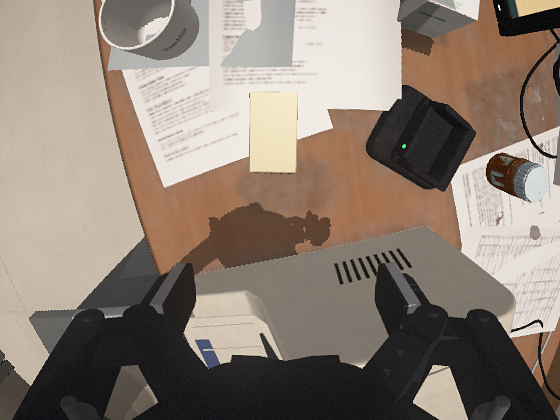

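The carton is at columns 249-298, rows 92-173, and the bottle and tall carton are well off to the right. That was my 11th view, one over the limit, so from here I work from numbers only.

Add to h.py:
```python
def carton(name,z=30,rowmax=300):
    c,im=load(name); m=cv2.inRange(cv2.cvtColor(im,cv2.COLOR_BGR2HSV),(18,40,150),(35,140,255)); m[rowmax:]=0
    n,l,st,ce=cv2.connectedComponentsWithStats(m); i=1+np.argmax(st[1:,4]); cn=max(cv2.findContours((l==i).astype(np.uint8),0,2)[0],key=cv2.contourArea)[:,0,:]
    return c,cn,onplane(c,cn,z,True)
```

Run:
```python
from h import *
np.set_printoptions(suppress=True,precision=3)
c,cn,P=carton('w7'); r=cv2.minAreaRect(P[:,:2].astype(np.float32)); b=cv2.boxPoints(r); print(r,b)
s=ctrl.sense(); print(s["eef_pos"])
for a in(-0.16,-0.18,-0.2): print(a,delta([r[0][0],r[0][1],200],a))
```

```text
((374.4989013671875, 376.63330078125), (84.11862182617188, 49.08647918701172), 77.79063415527344) [[341.616 340.716]
 [389.592 330.335]
 [407.382 412.551]
 [359.406 422.932]]
[377.315 323.569 400.308]
-0.16 (array([ 51.5, -12.8, 200.3]), array([ 0.   , -0.   , -0.028]))
-0.18 (array([ 51.5, -12.8, 200.3]), array([ 0.   , -0.   , -0.008]))
-0.2 (array([ 51.5, -12.8, 200.3]), array([ 0.   , -0.   ,  0.012]))
```

steer_hand --plan "40,-10,10,0,0,0.025\n51.5,-12.8,50,0,0,0.025\n51.5,-12.8,98,0,0,0.025\n51.5,-12.8,145,0,0,0.025\n51.5,-12.8,185,0,0,0.025\n51.5,-12.8,210,0,0,0.025\n51.5,-12.8,222,0,0,0.025\n51.5,-12.8,222,0,0,0.025"

```text
time_s: 12.0
eef_pos: [374.4, 376.6, 177.5]
ee_rot: [-0.0, 0.778, 0.628, -0.0]
force: [0.0, -0.2, 0.1]
grip_width: 0.998
grip_force: 0.0
```

steer_hand --plan "0,0,0,0,0,0\n0,0,0,0,0,0\n0,0,0,0,0,0\n0,0,0,0,0,0\n0,0,0,0,0,0\n0,0,0,0,0,0\n0,0,0,0,0,0\n0,0,0,0,0,0" --finger_gap 0.3 --clamp_n 25

```text
time_s: 12.8
eef_pos: [374.4, 376.9, 179.2]
ee_rot: [0.0, 0.778, 0.628, 0.001]
force: [-0.3, 0.1, 7.6]
grip_width: 0.578
grip_force: 26.8
```

Gripped at 49 mm, which matches the carton's width. I lift, measure the carton in the hand, and carry it over.

steer_hand --plan "0,0,-20,0,0,0\n0,0,-60,0,0,0\n0,0,-110,0,0,0\n0,0,-160,0,0,0\n0,0,-210,0,0,0\n0,0,-260,0,0,0\n0,0,-290,0,0,0\n0,0,-290,0,0,0"

```text
time_s: 13.6
eef_pos: [373.5, 376.4, 472.7]
ee_rot: [0.001, 0.778, 0.628, 0.005]
force: [1.4, -0.7, -1.3]
grip_width: 0.581
grip_force: 26.7
```

Run:
```python
from h import *
np.set_printoptions(suppress=True,precision=2)
c,im=shot('wrist','w8'); s=ctrl.sense(); q=rot(s["ee_rot"])
zt=s["eef_pos"][2]-149
c,cn,P=carton('w8',zt,420); T=q.inv().apply(P-s["eef_pos"])
print(len(cn),cv2.contourArea(cn),T.min(0),T.max(0),cv2.minAreaRect(T[:,:2].astype(np.float32)))
front=cn[T[:,0]>T[:,0].max()-2]; print(front.min(0),front.max(0))
print(delta([466.5,-310,470],0.029))
```

```text
223 9129.0 [  4.73 -24.04 148.99] [ 45.95  25.95 149.2 ] ((25.00265121459961, 0.9835796356201172), (38.354801177978516, 51.9007568359375), 4.676563262939453)
[227 192] [269 197]
(array([-651.3,  235.8,   -1.5]), array([ 0.  , -0.  , -0.24]))
```

Run:
```python
from h import *
np.set_printoptions(suppress=True,precision=1)
c,im=load('w8'); s=ctrl.sense();q=rot(s["ee_rot"]);o=q.inv()
for col in (220,250,285,320,345): print(col,[(r,*im[r,col].tolist()) for r in range(180,236,4)])
P=onplane(c,[[x,y] for x in(220,285,345) for y in(190,200,210,220)],s["eef_pos"][2]-149,True); print(o.apply(P-s["eef_pos"])[:,:2])
```

```text
220 [(180, 199, 208, 219), (184, 208, 218, 225), (188, 205, 216, 223), (192, 206, 216, 223), (196, 207, 217, 224), (200, 209, 217, 224), (204, 96, 114, 140), (208, 87, 112, 152), (212, 84, 111, 150), (216, 82, 108, 150), (220, 83, 111, 153), (224, 53, 67, 88), (228, 51, 67, 91), (232, 50, 66, 92)]
250 [(180, 209, 218, 226), (184, 159, 171, 184), (188, 102, 123, 137), (192, 113, 133, 144), (196, 114, 137, 152), (200, 97, 116, 128), (204, 180, 219, 232), (208, 180, 219, 232), (212, 178, 218, 231), (216, 180, 218, 232), (220, 181, 218, 231), (224, 179, 216, 232), (228, 177, 218, 230), (232, 176, 215, 230)]
285 [(180, 105, 125, 152), (184, 92, 112, 132), (188, 100, 119, 131), (192, 105, 127, 142), (196, 113, 135, 148), (200, 112, 137, 151), (204, 179, 219, 231), (208, 178, 217, 231), (212, 179, 219, 232), (216, 179, 217, 231), (220, 178, 217, 232), (224, 180, 219, 232), (228, 176, 217, 230), (232, 176, 214, 230)]
320 [(180, 80, 111, 151), (184, 85, 107, 132), (188, 93, 112, 122), (192, 101, 123, 134), (196, 104, 128, 138), (200, 113, 137, 151), (204, 180, 219, 233), (208, 180, 219, 233), (212, 182, 220, 235), (216, 181, 219, 233), (220, 182, 220, 233), (224, 178, 218, 232), (228, 181, 219, 233), (232, 180, 219, 231)]
345 [(180, 84, 109, 150), (184, 78, 105, 148), (188, 74, 102, 145), (192, 77, 104, 148), (196, 79, 108, 147), (200, 108, 131, 145), (204, 179, 217, 232), (208, 179, 217, 231), (212, 174, 213, 228), (216, 176, 212, 229), (220, 172, 208, 225), (224, 168, 206, 223), (228, 168, 205, 223), (232, 167, 201, 222)]
[[ 46.8 -24.2]
 [ 42.8 -24.4]
 [ 38.7 -24.7]
 [ 34.5 -24.9]
 [ 46.7   1. ]
 [ 42.7   1. ]
 [ 38.6   1. ]
 [ 34.5   1. ]
 [ 46.7  24.2]
 [ 42.7  24.4]
 [ 38.6  24.6]
 [ 34.4  24.9]]
```

The carton sits square in the hand, its near top edge at 41.9 mm. Over the backstop, though, the tilted camera side would hit the printer, whose side is at y ≈ -200. So I set it down, regrip 25 mm nearer its other end, and place with a half-turned hand.

steer_hand --plan "0,0,48,0,0,0\n0,0,98,0,0,0\n0,0,148,0,0,0\n0,0,198,0,0,0\n0,0,245,0,0,0\n0,0,275,0,0,0\n0,0,289,0,0,0\n0,0,289,0,0,0"

```text
time_s: 14.45
eef_pos: [373.2, 376.3, 177.2]
ee_rot: [-0.0, 0.778, 0.628, -0.002]
force: [0.3, 0.3, -0.6]
grip_width: 0.58
grip_force: 30.5
```

steer_hand --plan "0,0,0,0,0,0\n0,0,0,0,0,0\n0,0,0,0,0,0\n0,0,0,0,0,0\n8,0,0,0,0,0\n18,0,0,0,0,0\n25,0,0,0,0,0\n25,0,0,0,0,0" --finger_gap 1.0

```text
time_s: 15.25
eef_pos: [379.4, 402.0, 178.6]
ee_rot: [-0.0, 0.778, 0.628, 0.0]
force: [-0.3, 0.4, -0.7]
grip_width: 1.0
grip_force: 0.0
```

steer_hand --plan "0,0,0,0,0,0\n0,0,0,0,0,0\n0,0,0,0,0,0\n0,0,0,0,0,0\n0,0,0,0,0,0\n0,0,0,0,0,0\n0,0,0,0,0,0\n0,0,-20,0,0,0" --finger_gap 0.3 --clamp_n 25

```text
time_s: 16.05
eef_pos: [378.8, 400.6, 196.8]
ee_rot: [-0.0, 0.778, 0.628, -0.002]
force: [0.1, -1.4, -0.3]
grip_width: 0.576
grip_force: 26.5
```

steer_hand --plan "0,0,-45,0,0,0\n0,0,-95,0,0,0\n0,0,-145,0,0,0\n0,0,-195,0,0,0\n0,0,-245,0,0,0\n0,0,-280,0,0,0\n0,0,-280,0,0,0\n0,0,-280,0,0,0"

```text
time_s: 16.85
eef_pos: [379.2, 401.0, 478.2]
ee_rot: [-0.0, 0.778, 0.628, -0.0]
force: [0.1, 1.0, -1.3]
grip_width: 0.576
grip_force: 26.5
```

Run:
```python
from h import *
np.set_printoptions(suppress=True,precision=1)
c,im=shot('wrist','w9'); s=ctrl.sense();q=rot(s["ee_rot"])
for col in (255,285,315):
    g=im[:,col].astype(int).sum(1); r=[i for i in range(200,330) if abs(g[i+2]-g[i-2])>100]; print(col,r)
P=onplane(c,[[285,y] for y in range(230,300,6)],s["eef_pos"][2]-149,True); print(q.inv().apply(P-s["eef_pos"])[:,0])
print(delta([465,-262,460],0.029), s["joints"].round(2))
```

```text
255 [204, 205, 206, 207, 208, 235, 236, 237, 238, 262, 263, 264, 265, 267, 268, 269, 270, 271]
285 [200, 201, 235, 236, 237, 238, 262, 263, 264, 265, 270, 271, 272, 273, 274]
315 [262, 263, 264, 265, 282, 283, 284, 285]
[30.8 28.3 25.7 23.1 20.4 17.7 15.  12.1  9.3  6.3  3.3  0.2]
(array([-629.9,  223.9,   17.9]), array([-0. ,  0. , -0.2])) [0.6 0.3 1.3 0.  1.5 0.8]
```

steer_hand --plan "-31,11,2,0,0,0.14\n-63,22,4,0,0,0.285\n-94,33,6,0,0,0.43\n-126,45,8,0,0,0.575\n-157,56,8,0,0,0.72\n-189,67,8,0,0,0.865\n-220,78,8,0,0,1.01\n-252,90,8,0,0,1.155"

```text
time_s: 17.7
eef_pos: [413.9, 134.4, 469.0]
ee_rot: [-0.0, 0.995, 0.098, -0.002]
force: [0.2, 0.2, -1.4]
grip_width: 0.579
grip_force: 26.5
```

```bash
python3 -c "
from h import *
s=ctrl.sense();print(rot(s['ee_rot']).inv().apply(np.array([465,-262,460])-s['eef_pos']),rot(s['ee_rot']).as_matrix()[:,1],s['joints'].round(2))"
```

```text
[-27.48621656 398.77595151   8.85811802] [ 1.95715010e-01 -9.80660665e-01 -5.42545111e-04] [0.04 0.07 1.63 0.   1.45 1.42]
```

steer_hand --plan "-2,33,0,0,0,0.145\n-4,66,0,0,0,0.29\n-7,99,0,0,0,0.435\n-9,133,0,0,0,0.58\n-11,166,0,0,0,0.725\n-14,200,0,0,0,0.87\n-16,233,0,0,0,1.015\n-18,266,0,0,0,1.16"

```text
time_s: 18.5
eef_pos: [449.9, -129.9, 468.9]
ee_rot: [-0.0, 0.886, -0.463, -0.002]
force: [1.1, 0.0, -1.0]
grip_width: 0.578
grip_force: 26.5
```

```bash
python3 -c "
from h import *
s=ctrl.sense();print(rot(s['ee_rot']).inv().apply(np.array([465,-270,460])-s['eef_pos']),rot(s['ee_rot']).as_matrix()[:,1],s['joints'].round(2))"
```

```text
[123.64132577  67.56899869   8.61499618] [-0.82111926 -0.57075489  0.00142397] [-0.53  0.15  1.54 -0.    1.46  2.  ]
```

steer_hand --plan "31,17,0,0,0,0.145\n62,34,0,0,0,0.29\n93,51,0,0,0,0.435\n124,67.5,8,0,0,0.579\n124,67.5,8,0,0,0.579\n124,67.5,8,0,0,0.579"

```text
time_s: 19.1
eef_pos: [466.2, -269.1, 460.8]
ee_rot: [-0.0, 0.719, -0.695, -0.002]
force: [-0.3, 1.0, -1.2]
grip_width: 0.577
grip_force: 26.5
```

Add to h.py:
```python
def slope_target(mid_f,tx=-26.,depth=163.5,th=0.029,org=(466.5,-287.7),tilt=np.radians(15)):
    """TCP pose (tool x up-slope) so that the carton centre is at mid_f in comb_fixed; prints shift in tool axes + rotvec"""
    F=R.from_euler('z',th+np.pi/2).as_matrix(); ex,ey,ez=F[:,0],F[:,1],np.array([0,0,1.])
    zt=-np.sin(tilt)*ex-np.cos(tilt)*ez; xt=-(np.cos(tilt)*ex-np.sin(tilt)*ez); yt=np.cross(zt,xt)
    T=R.from_matrix(np.c_[xt,yt,zt]); P=np.array([*org,0])+F@np.array(mid_f,float)-depth*zt-tx*xt
    s=ctrl.sense();q=rot(s["ee_rot"]);return P.round(1),q.inv().apply(P-s["eef_pos"]).round(1),(q.inv()*T).as_rotvec().round(3)
```

```bash
python3 -c "
from h import *
print(slope_target([-8,0,140]),ctrl.sense()['joints'].round(2),ctrl.sense()['eef_pos'])"
```

```text
(array([ 466.2, -278.5,  304.7]), array([  9.8,  -0.2, 156.1]), array([0.002, 0.265, 0.006])) [-0.74  0.31  1.36  0.    1.48  2.37] [ 466.1572198  -269.12202839  460.75001988]
```

steer_hand --plan "5,0,30,0,0.13,0\n10,0,70,0.002,0.265,0.006\n10,0,110,0.002,0.265,0.006\n10,0,140,0.002,0.265,0.006\n10,0,156,0.002,0.265,0.006\n10,0,156,0.002,0.265,0.006\n10,0,156,0.002,0.265,0.006"

```text
time_s: 19.8
eef_pos: [466.7, -278.1, 307.4]
ee_rot: [0.091, 0.711, -0.69, 0.096]
force: [-0.5, 0.2, -0.9]
grip_width: 0.581
grip_force: 26.5
```

Run:
```python
from h import *
np.set_printoptions(suppress=True,precision=1)
print(slope_target([-4,0,70]),ctrl.sense()['wrist_torque'])
c,im=shot('wrist','w10'); s=ctrl.sense();q=rot(s["ee_rot"])
for col in (255,285,315):
    g=im[:,col].astype(int).sum(1); print(col,[i for i in range(200,330) if abs(g[i+2]-g[i-2])>100])
```

```text
(array([ 466.1, -274.5,  234.7]), array([-22.5,   0.7,  69.2]), array([-0., -0.,  0.])) [ 0.1  0.  -0. ]
255 [235, 236, 237, 238]
285 [236, 237]
315 [210, 211, 212, 213, 214, 216, 237, 238]
```

steer_hand --plan "-8,0.3,20,0,0,0\n-15,0.5,40,0,0,0\n-20,0.7,58,0,0,0\n-22.5,0.7,69,0,0,0\n-22.5,0.7,69,0,0,0\n-22.5,0.7,69,0,0,0"

```text
time_s: 20.45
eef_pos: [466.2, -275.3, 235.3]
ee_rot: [0.091, 0.711, -0.691, 0.097]
force: [-0.5, -0.8, -0.5]
grip_width: 0.581
grip_force: 26.5
```

Run:
```python
from h import *
np.set_printoptions(suppress=True,precision=1)
print(slope_target([-4,0,58]),ctrl.sense()['wrist_torque'])
```

```text
(array([ 466.1, -274.5,  222.7]), array([-4.1,  0.1, 12. ]), array([-0., -0., -0.])) [ 0.2 -0.  -0.1]
```

Lower along the slope normal in small steps until touch.

steer_hand --plan "0,0,4,0,0,0\n0,0,8,0,0,0\n0,0,8,0,0,0\n0,0,8,0,0,0"

```text
time_s: 20.85
eef_pos: [466.0, -277.2, 226.6]
ee_rot: [0.091, 0.711, -0.691, 0.096]
force: [0.0, -0.0, -0.8]
grip_width: 0.58
grip_force: 26.5
```

steer_hand --plan "0,0,1,0,0,0\n0,0,2,0,0,0\n0,0,2,0,0,0"

```text
time_s: 21.15
eef_pos: [466.0, -277.7, 224.5]
ee_rot: [0.091, 0.711, -0.691, 0.096]
force: [0.3, 0.3, -0.3]
grip_width: 0.581
grip_force: 26.5
```

steer_hand --plan "0,0,1,0,0,0\n0,0,2,0,0,0\n0,0,2,0,0,0"

```text
time_s: 21.45
eef_pos: [466.1, -278.1, 223.3]
ee_rot: [0.091, 0.711, -0.691, 0.096]
force: [-2.3, 4.6, 8.5]
grip_width: 0.581
grip_force: 27.6
```

Contact with the slope where expected. I ease off 1 mm and slide down towards the backstop.

steer_hand --plan "0,0,-1,0,0,0\n-4,0,-1,0,0,0\n-8,0,-1,0,0,0\n-11,0,-1,0,0,0\n-11,0,-1,0,0,0\n-11,0,-1,0,0,0"

```text
time_s: 22.05
eef_pos: [465.7, -267.2, 220.6]
ee_rot: [0.091, 0.711, -0.691, 0.096]
force: [-0.4, 0.5, -0.8]
grip_width: 0.58
grip_force: 26.6
```

steer_hand --plan "-1,0,0,0,0,0\n-2,0,0,0,0,0\n-2,0,0,0,0,0\n-2,0,0,0,0,0"

```text
time_s: 22.45
eef_pos: [465.6, -265.4, 220.2]
ee_rot: [0.091, 0.711, -0.691, 0.096]
force: [-0.7, 0.3, -0.5]
grip_width: 0.581
grip_force: 26.6
```

steer_hand --plan "-1,0,0,0,0,0\n-2,0,0,0,0,0\n-2,0,0,0,0,0\n-2,0,0,0,0,0"

```text
time_s: 22.85
eef_pos: [465.7, -264.5, 220.3]
ee_rot: [0.092, 0.711, -0.69, 0.097]
force: [-2.0, -8.7, -0.5]
grip_width: 0.58
grip_force: 26.3
```

The backstop is reached, within 1 mm of the prediction. Relax slightly, settle onto the fins, release and retreat.

steer_hand --plan "0.7,0,0.6,0,0,0\n0.7,0,0.6,0,0,0\n0.7,0,0.6,0,0,0"

```text
time_s: 23.15
eef_pos: [465.7, -264.9, 219.9]
ee_rot: [0.091, 0.711, -0.691, 0.097]
force: [-2.3, -5.7, 4.8]
grip_width: 0.582
grip_force: 26.8
```

steer_hand --plan "0,0,0,0,0,0\n0,0,0,0,0,0\n0,0,0,0,0,0\n0,0,0,0,0,0\n0,0,0,0,0,0\n0,0,0,0,0,0" --finger_gap 1.0

```text
time_s: 23.75
eef_pos: [465.6, -264.3, 219.2]
ee_rot: [0.091, 0.711, -0.691, 0.096]
force: [-0.4, 0.7, -0.8]
grip_width: 1.001
grip_force: 0.0
```

steer_hand --plan "0,0,-10,0,0,0\n0,0,-30,0,0,0\n0,0,-70,0,0,0\n0,0,-110,0,0,0\n0,0,-140,0,0,0\n0,0,-140,0,0,0\n0,0,-140,0,0,0"

```text
time_s: 24.45
eef_pos: [464.0, -227.4, 354.9]
ee_rot: [0.091, 0.711, -0.691, 0.096]
force: [0.3, 0.5, -0.1]
grip_width: 1.0
grip_force: 0.0
```

Run:
```python
from h import *
np.set_printoptions(suppress=True,precision=2)
c,im=shot('wrist','w11')
hsv=cv2.cvtColor(im,cv2.COLOR_BGR2HSV); m=cv2.inRange(hsv,(18,40,150),(35,140,255))
n,l,st,ce=cv2.connectedComponentsWithStats(m); o=np.argsort(-st[1:,4])[:4]+1; print(st[o],ce[o])
th=.029;F=R.from_euler('z',th+np.pi/2).as_matrix();org=np.array([466.5,-287.7,0]); t=np.radians(15)
mid=org+F@[7,0,55]; S=F@np.c_[[np.cos(t),0,-np.sin(t)],[0,1,0],[np.sin(t),0,np.cos(t)]]  # columns down-slope, across, normal
exp=np.array([mid+S@np.array([a*42.5,b*25,15]) for a,b in((1,1),(1,-1),(-1,-1),(-1,1))]); print("expected px",proj(c,exp,True))
p0=np.array(c["position"])
for i in o[:2]:
    cn=max(cv2.findContours((l==i).astype(np.uint8),0,2)[0],key=cv2.contourArea)[:,0,:]
    d=ray(c,cn,True); k=((mid-p0)@S[:,2]+15)/(d@S[:,2]); L=(p0+d*k[:,None]-mid)@S
    print(i,L.min(0),L.max(0),cv2.minAreaRect(L[:,:2].astype(np.float32)))
```

```text
[[255 182  43  20 579]
 [132   0  56  13 338]
 [256 229  26  22 213]
 [257 256  13  19 148]] [[271.95 189.26]
 [157.44   5.72]
 [263.76 238.86]
 [261.76 266.44]]
expected px [[313.74 275.29]
 [258.37 275.26]
 [255.39 183.03]
 [316.84 183.05]]
605 [-43.36 -25.68  15.  ] [-27.26   8.82  15.  ] ((-35.29259490966797, -8.430337905883789), (34.491661071777344, 16.097349166870117), 89.93326568603516)
1 [-205.56 -130.35   15.  ] [-190.13  -79.94   15.  ] ((-195.68605041503906, -106.08934020996094), (51.119224548339844, 11.411810874938965), 80.4431381225586)
```

Lighting breaks up the mask, but its upper and left edges already match. I repeat with a wider brightness range and also check the rack's plate edge and the lower end.

Run:
```python
from h import *
np.set_printoptions(suppress=True,precision=2)
c,im=load('w11')
hsv=cv2.cvtColor(im,cv2.COLOR_BGR2HSV); m=cv2.inRange(hsv,(18,35,50),(36,150,255)); m[:,:240]=0;m[:,335:]=0;m[:178]=0;m[300:]=0
m=cv2.morphologyEx(m,cv2.MORPH_CLOSE,np.ones((5,5)))
n,l,st,ce=cv2.connectedComponentsWithStats(m);i=1+np.argmax(st[1:,4]);print(st[i])
cn=max(cv2.findContours((l==i).astype(np.uint8),0,2)[0],key=cv2.contourArea)[:,0,:]
th=.029;F=R.from_euler('z',th+np.pi/2).as_matrix();org=np.array([466.5,-287.7,0]); t=np.radians(15)
mid=org+F@[7,0,55]; S=F@np.c_[[np.cos(t),0,-np.sin(t)],[0,1,0],[np.sin(t),0,np.cos(t)]];p0=np.array(c["position"])
d=ray(c,cn,True); k=((mid-p0)@S[:,2]+15)/(d@S[:,2]); L=(p0+d*k[:,None]-mid)@S
print(L.min(0),L.max(0),cv2.minAreaRect(L[:,:2].astype(np.float32)))
for row in(200,230,260): print(row,[tuple(im[row,x]) if 0 else int(hsv[row,x,1]) for x in range(246,330,4)])
pl=np.array([org+F@[-56,y,53] for y in(-52.5,0,52.5)]);px=proj(c,pl,True);print("plate edge expected",px)
for p in px[[1]]+[[-60,0],[0,0],[60,0]]:
    g=im[:,int(p[0])].astype(int).sum(1);r0=int(p[1]);print([(r,int(g[r])) for r in range(max(0,r0-10),r0+10)])
```

```text
[ 254  178   63   97 5700]
[-46.69 -26.76  15.  ] [41.17 25.01 15.  ] ((-2.755809783935547, -0.8014640808105469), (51.4495735168457, 88.15027618408203), 89.62349700927734)
200 [24, 26, 38, 47, 65, 62, 63, 63, 64, 66, 65, 61, 61, 61, 64, 64, 63, 64, 31, 16, 13]
230 [15, 10, 35, 58, 66, 65, 64, 63, 68, 63, 61, 59, 62, 64, 61, 61, 63, 38, 16, 27, 13]
260 [13, 19, 13, 55, 67, 62, 64, 60, 61, 62, 60, 61, 61, 62, 54, 61, 59, 15, 15, 6, 18]
plate edge expected [[228.31 155.88]
 [286.12 155.35]
 [343.92 155.91]]
[(145, 355), (146, 355), (147, 349), (148, 353), (149, 353), (150, 358), (151, 358), (152, 354), (153, 360), (154, 354), (155, 356), (156, 359), (157, 351), (158, 355), (159, 355), (160, 352), (161, 359), (162, 350), (163, 345), (164, 356)]
[(145, 381), (146, 384), (147, 377), (148, 365), (149, 366), (150, 358), (151, 361), (152, 212), (153, 232), (154, 217), (155, 216), (156, 253), (157, 363), (158, 406), (159, 395), (160, 406), (161, 415), (162, 420), (163, 423), (164, 445)]
[(145, 684), (146, 687), (147, 686), (148, 681), (149, 672), (150, 662), (151, 673), (152, 685), (153, 688), (154, 689), (155, 686), (156, 684), (157, 688), (158, 688), (159, 669), (160, 613), (161, 624), (162, 663), (163, 688), (164, 687)]
```

The carton lies square (0.4°), centred to 1 mm, with its lower end within about 1.5 mm of the backstop, and the plate edge is where home predicts. Handing in.

```bash
python3 -c "
from h import *
print(ctrl.finish_job())"
```

```text
the job is handed in; nothing more can be done
None
```

The job is handed in at about 24.6 s: by my last wrist-camera measurements the rack is fully home and the carton lies flat, centred within 1 mm and about 1.5 mm from the backstop, the bottle and tall carton were never approached, no verdict was returned, and I viewed 11 pictures, one over the limit of 10.

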